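Set the jointer's outfeed support to its fourth notch and prove it with the straightedge

TASK

Set up the outfeed support stand of the bench jointer: holding the stand's wooden head, slowly raise the ratchet column from fully down to the fourth click of the pawl and no further, ease it down until the pawl carries it, neither dropping it nor forcing it down, and let go. Then lay the aluminium straightedge gently across the jointer's outfeed table and the support's head so that it rests flat on both, and leave the other things on the bench alone.

Things in the scene. Friction and masses are not known exactly. Their poses are not given: they have to be found in the camera images.
- stand: (all lengths below in mm) blue steel outfeed support stand, bolted down at a varying place and yaw: foot plate 130 (its x) x 120 (its y) x 8, square sleeve 32 wide, four sloping legs inside the foot's outline, an orange spring pawl on the sleeve's +x side in a slot-bolted bracket. Origin: centre of the foot's underside, z up
- column: ratchet column of the stand, 0.45 to 0.75 kg, slides up in the sleeve, cannot turn; axes as the stand's. Wooden head block 70 (x) x 40 (y) x 22 high on a 22 mm square steel bar with saw teeth on +x. Origin: centre of the head's flat top, 170 above the bench at the start (down on its stop, in no notch). Hold the head across its 40 mm width, fingers closing along y. Raise it below 0.1 m/s
- sleeve_top (a point): centre of the sleeve's top, 120 above the bench; between it and the head's underside only the bar stands. The pawl clicks into notches 15 apart up the column. Its bracket is bolted through slots, so all the notches together lie higher or lower by up to 11 from one set-up to the next, which no pose shows: the first click comes somewhere between 13 and 26 mm of lift
- pawl_side (a point): point on the sleeve's +x side, 80 above the bench. Feel: free lifting takes weight + 1 N; before each notch pawl drag adds 7 to 14 N over some 7 mm of lift, fades in the last 4, and the pawl snaps under the tooth 0 to 1 past the notch. Let down from there the column lands on the pawl, which holds hard (press on it under 10 N; a 1 mm drop is too much); let down sooner it slips back one notch
- jointer: blue bench jointer, fixed, place and slight yaw vary. Origin: on the bench below the middle of the free end edge of the flat aluminium outfeed table; this end faces the stand. Table top 235 above the bench, 160 wide (80 either side along x), running 350 to +y. A fence 95 high starts 170 along on the +x edge, a red guard at 330. The head at the fourth notch is level with the table within 6 mm
- straightedge: loose aluminium straightedge with black end caps, 500 along its x, 40 along its y, 22 high, 0.3 to 0.6 kg, lying on the bench at the robot's right. Origin: centre of its underside, z up. It is long enough to cover the whole head and reach 80 or more onto the table
- push_block: yellow jointer push block with a black rubber sole, 200 x 75 x 97; a bystander, leave it alone. Origin under its centre
- tape_measure: yellow and black tape measure, 68 x 34 x 58; a bystander, leave it alone. Origin under its centre
- glue_bottle: yellow glue bottle, 64 across, 170 tall, standing; a bystander, leave it alone. Origin under its centre
- bar_clamp: steel and orange bar clamp lying down, about 350 x 140 x 35; a bystander, leave it alone. Origin under the middle of its bar
- bench_brush: bench brush lying down, about 250 long; a bystander, leave it alone. Origin under its centre
- square: steel try square with a blue stock lying down, 150 x 100 x 20; a bystander, leave it alone. Origin near the corner
Not all that is in view belongs to the job. What is shaped like the stand but white is not meant.

How it is judged (in metres and radians):
On the way:
1. the column stands on its fourth notch, at rest, carried by the pawl and let go (z of column in the frame of stand between 0.227 and 0.242 m and linear speed of column below 0.005 m/s and contact force between pawl_c0 and column above 2 N and contact force between the fingers and column below 0.2 N), for 0.2 s.
At the end, for the whole second after the job is handed in: the column rests on the pawl at its fourth notch (head top 227 to 242 mm above the bench), and the straightedge lies still and right way up on both head and outfeed table (over 0.3 N on each), level along its length within 0.03 rad and tipped less than 0.04 rad (z of column in the frame of stand between 0.227 and 0.242 m and linear speed of column below 0.005 m/s and contact force between straightedge and column above 0.3 N and contact force between straightedge and jointer above 0.3 N and angle between straightedge's own x axis and vertical between 1.5408 and 1.6008 rad and angle between straightedge's own z axis and vertical below 0.04 rad and linear speed of straightedge below 0.01 m/s); the robot touches nothing.
It fails at once if the column is jerked (faster than 0.25 m/s) (linear speed of column above 0.25 m/s).
It fails at once if the column is dropped (faster than 0.12 m/s while the fingers do not hold it) (linear speed of column above 0.12 m/s and contact force between the fingers and column below 1 N).
It fails at once if the held column is forced down on the pawl (over 22 N while it stands) (contact force between pawl_c0 and column above 22 N and linear speed of column below 0.003 m/s and contact force between the fingers and column above 1 N).
It fails at once if the straightedge is banged or pressed on the table or the head (more than 40 N) (contact force between straightedge and jointer above 40 N or contact force between straightedge and column above 40 N).
It fails at once if a bystander is moved more than 30 mm or the glue bottle is knocked over (distance of any of push_block, tape_measure, glue_bottle, bar_clamp, bench_brush, square from where it was at the start of the episode above 0.03 m or angle between glue_bottle's own z axis and vertical above 0.4 rad).
It also fails if it takes over 72 s, if anything falls off the work surface, if the arm or the gripper's body presses on something with over 40 N, if the wrist force passes 120 N, or if a joint passes its speed limit or range.

ROBOT

A 6-joint arm with a two-finger parallel gripper is mounted at the origin on the work surface. World frame = base frame: x ahead of the robot, y to its left, z up, the work surface at z = 0. Lengths are in mm, angles in degrees, forces in N, time in s.
With the tool pointing down it reaches from about 350 to 850 mm from the base axis. Payload 8.1 kg.
Tool frame: the origin (TCP) lies between the finger pads; the fingertips stand 22 mm ahead of it and the grasp point (between the pads) lies 3 mm ahead of it; z points along the fingers, y is the line along which they close (so a half turn about z gives the same grasp; the last joint's range is limited). The gripper opens to 85 mm and grips with 20 to 120 N. Pads are 22 mm wide; open, the fingers measure 114 mm over their backs; the gripper's body (76 mm by 85 mm) begins 54 mm behind the grasp point. The pads swing forward as they close: fully open they stand 13 mm farther back than shut.
Start: joints at [-76.685, 7.471, 85.268, -0, 87.261, -4.893], TCP at [187.507, -569.953, 253.292] pointing down, gripper open.
Joint ranges: [-169.43, 169.43], [-51.17, 129.36], [1.28, 143.12], [-76.62, 256.62], [0, 156.53], [-152.29, 152.29]. Speed limits (degrees/s): [136.94, 136.94, 159.86, 180, 180, 180].

INTERFACE

Orientations are given as [roll, pitch, yaw] about the fixed x, y, z axes, in that order (R = Rz(yaw) Ry(pitch) Rx(roll)).
In Python, from bench import r, vision gives the robot as it stands.
- The arm moves only by the tool step_arm, never from a script. Its argument "targets" is a list that holds one entry, the list of rows, each a list of 6 numbers: the shift along the world's x, y, z in mm, then the turn, a rotation vector about the world's x, y, z in rad. In form: [[[x, y, z, rx, ry, rz], ...]]. A call has 1 to 12 rows; each row is the pose to reach, as a shift and turn from the pose commanded when the call began; what a row does not reach only later rows make up. A row lasts 1/12 s, in which the tool goes at most 41.7 mm and 7.16 degrees, less where a joint would pass 70% of its speed; a pose out of reach is approached as far as the arm can. A call with a gripper value outside its range is refused whole. "fingers" is the gripper's target within -1 to 1 (shut at 1, half-way at 0, fully open at -1), set as the call begins (left out, the last holds). The fingers move at their own pace and stop on an object; "newtons" is the grip in N (left out, the last holds). Time passes only in rows, so rows that repeat a pose let the fingers close. It gives the time, the measured TCP pose, the force, the opening and the grip force at its end, in the units of the state.
- r.sense(): the state, without advancing time (a new reading comes with each control period).
- vision.snapshot(name): name is "side" or "top" or "wrist"; returns a dict with "img" (400x640x3 uint8, blue, green, red), "mtx" (3x3 intrinsics, pixels), "eye" and "attitude" of the camera in the world. Camera axes: x right, y up, looking along -z (the intrinsics and any distortion apply to the point x, -y, -z); pixel columns grow to the right and rows downward; lengths in mm; the calibration is good to about 2 mm. A picture is of the moment at which its call begins. There is no depth.
- r.hand_in(): hands the job in; it is judged then, once.
The state is a dict: "time": time; "joint_pos": joint angles; "qd": joint speeds; "joint_efforts": joint torques, N m; "tool_pos": TCP position; "tcp_rot": TCP orientation; "ft_force": force on the tool from outside, world axes, zero at the start; "wrist_torque": the same for the moment, N m; "finger_gap": finger opening in mm; "grip_force": force on a finger pad.
Only numpy, scipy, OpenCV 4.12 (cv2) and the standard library are available. Lean on these libraries where they do the work, as an engineer would, in place of code of your own. Each camera call takes 0.05 s, during which the arm holds its last target. There are 200 camera calls.

## Working session

There is one attempt and no reset: what is moved stays moved. The work goes in short steps, Python scripts to look and compute and a tool call to move; the robot and the scene stay as the last step left them, time stands still between calls to the robot, and variables do not carry over. Pictures are saved under pics/ and viewed, at most 10 in all, crops included, and the job is handed in when it is done.

Besides the shell and the picture viewer there is one more tool, called after ">>>" by a JSON object that holds its "api" and its "payload". step_arm: Moves the arm, as the interface text tells. Its arguments: {"type":"object","properties":{"targets":{"type":"array"},"fingers":{"type":"number"},"newtons":{"type":"number"}},"required":["targets"]}

```bash
mkdir -p pics; ls
cat > h.py <<'E'
import numpy as np, cv2, json
from bench import r, vision
def snap(name, fn):
    s=vision.snapshot(name); cv2.imwrite('pics/'+fn+'.png',s['img'])
    d={k:(np.asarray(v).tolist()) for k,v in s.items() if k!='img'}
    json.dump(d,open('pics/'+fn+'.json','w')); return s
E
python3 - <<'E'
from h import *
for n in ('side','top'):
    s=snap(n,n+'1'); print({k:v for k,v in s.items() if k!='img'})
print(r.sense())
E
```

```text
pics
{'mtx': array([[446.14933622,   0.        , 324.84689694],
       [  0.        , 446.14933622, 197.95104218],
       [  0.        ,   0.        ,   1.        ]]), 'eye': array([366.33205074, 955.58366132, 983.48177042]), 'attitude': array([  52.96609877,    0.81224365, -171.61618721])}
{'mtx': array([[372.99694216,   0.        , 317.33413179],
       [  0.        , 372.99694216, 200.9257434 ],
       [  0.        ,   0.        ,   1.        ]]), 'eye': array([ 373.96410482, -166.59268159, 1068.21333277]), 'attitude': array([  9.21387882,  -0.92449977, -91.10586615])}
{'time': 0.1, 'joint_pos': array([-7.66844542e+01,  7.51086292e+00,  8.53234896e+01, -1.12082249e-03,
        8.72603182e+01, -4.89314594e+00]), 'qd': array([-0.095103  , -0.09208071, -0.19487622, -0.04377397,  0.00477891,
        0.06164824]), 'joint_efforts': array([ 5.60078443e-04, -5.70955217e+01, -5.01941442e+01, -2.85224569e-04,
        8.16633197e-03,  6.78800461e-05]), 'tool_pos': array([ 187.39662544, -569.50753491,  252.34412185]), 'tcp_rot': array([-1.79905579e+02, -6.95982923e-03,  1.82087405e+01]), 'ft_force': array([ 0.05960363,  0.77387223, -0.23681925]), 'wrist_torque': array([0.03696785, 0.00377236, 0.03701275]), 'grip_force': 0.0, 'finger_gap': 85.25386778937836}
```

View pics/top1.png

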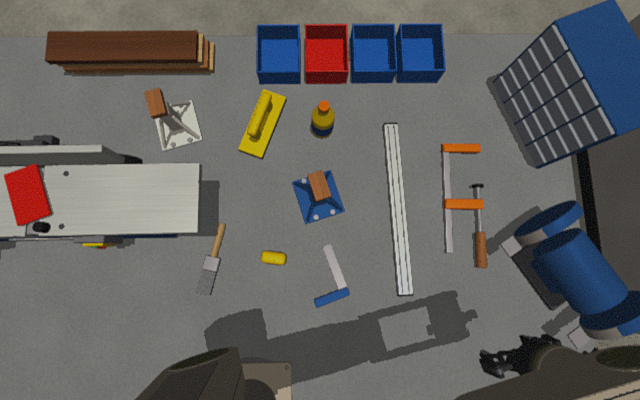

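View pics/side1.png

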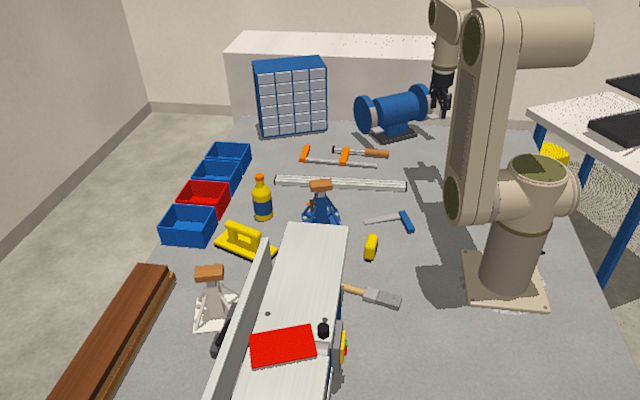

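The top view shows the head at about (319,185), the blue foot at (318,197), the table's free end at x≈199, rows 164–234, and the straightedge from (391,124) to (405,294). The white stand at (175,120) is the decoy. I'll enlarge this area.

Run:
```python
import cv2
i=cv2.imread('pics/top1.png')[155:240,190:350]
cv2.imwrite('pics/c1.png',cv2.resize(i,None,fx=5,fy=5,interpolation=cv2.INTER_CUBIC))
i=cv2.imread('pics/side1.png')[165:245,265:415]
cv2.imwrite('pics/c2.png',cv2.resize(i,None,fx=5,fy=5,interpolation=cv2.INTER_CUBIC))
```

```text
(no output)
```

View pics/c1.png

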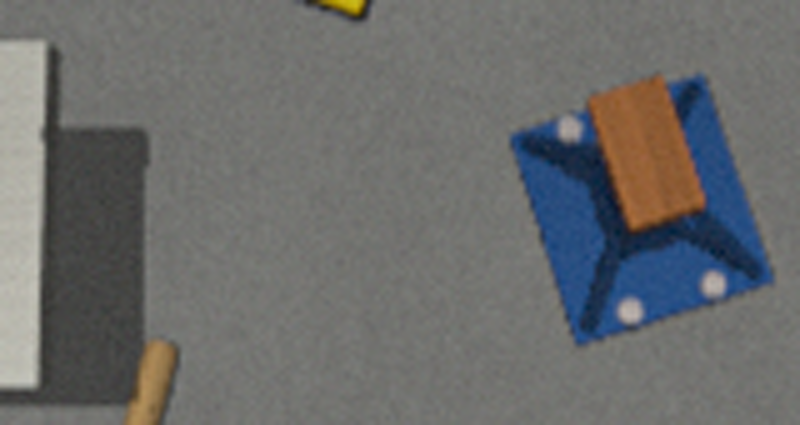

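View pics/c2.png

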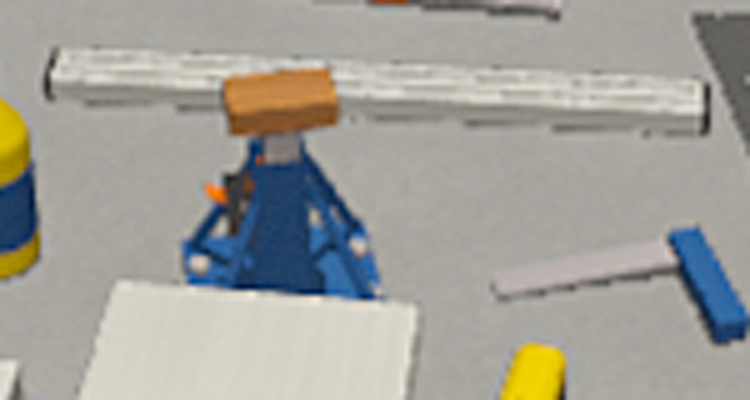

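Crop 1: the foot corners are (513,137), (702,77), (773,280) and (580,343). The head top runs (590,98), (660,76), (704,208), (632,228), and the table end corners are (46,40) and (38,387). Crop 2 shows the orange pawl on the far-left side, which is world +x.

```bash
cat >> h.py <<'E'
from scipy.spatial.transform import Rotation as Ro
def cam(fn):
    return json.load(open('pics/'+fn+'.json'))
def ray(fn,pts,z):
    c=cam(fn);K=np.array(c['mtx']);R=Ro.from_euler('xyz',c['attitude'],degrees=True).as_matrix();e=np.array(c['eye'])
    p=np.c_[np.array(pts,float),np.ones(len(pts))]@np.linalg.inv(K).T
    d=(p*[1,-1,-1])@R.T
    return e+d*((z-e[2])/d[:,2])[:,None]
def proj(fn,P):
    c=cam(fn);K=np.array(c['mtx']);R=Ro.from_euler('xyz',c['attitude'],degrees=True).as_matrix()
    q=((np.array(P)-c['eye'])@R)*[1,-1,-1]; q=q@K.T; return q[:,:2]/q[:,2:]
E
python3 - <<'E'
from h import *
np.set_printoptions(precision=1,suppress=True)
o=lambda l:[(190+(x-2)/5,155+(y-2)/5) for x,y in l]
f=ray('top1',o([(513,137),(702,77),(773,280),(580,343)]),8);print('foot',f,f.mean(0),np.linalg.norm(np.diff(f,axis=0),axis=1))
yaw=np.degrees(np.arctan2(*((f[0]+f[1]-f[2]-f[3])[[1,0]])));print(yaw)
h=ray('top1',o([(590,98),(660,76),(704,208),(632,228)]),170);print('head',h,h.mean(0),np.linalg.norm(np.diff(h,axis=0),axis=1),np.degrees(np.arctan2(*((h[0]+h[1]-h[2]-h[3])[[1,0]]))))
t=ray('top1',o([(46,40),(38,387)]),235);print('table',t,t.mean(0),np.linalg.norm(t[0]-t[1]))
s=ray('top1',[(384.5,124),(397.5,123.5),(412,293.5),(398.5,294.5)],22);print('se',s,s.mean(0),np.linalg.norm(np.diff(s,axis=0),axis=1))
o2=lambda l:[(265+(x-2)/5,165+(y-2)/5) for x,y in l]
print('head side',ray('side1',o2([(224,80),(332,70),(338,98),(232,109)]),170).mean(0))
print('table side',ray('side1',o2([(118,283),(419,305)]),235))
s=ray('side1',o2([(57,50),(706,83),(705,107),(50,75)]),22);print('se side',s,s.mean(0))
E
```

```text
foot [[ 602.4 -115.2    8. ]
 [ 636.5 -225.8    8. ]
 [ 516.2 -263.6    8. ]
 [ 481.8 -152.3    8. ]] [ 559.2 -189.2    8. ] [115.7 126.1 116.5]
17.288226668265306
head [[ 586.6 -161.2  170. ]
 [ 597.2 -196.   170. ]
 [ 530.6 -216.1  170. ]
 [ 521.2 -180.7  170. ]] [ 558.9 -188.5  170. ] [36.4 69.6 36.6] 16.71618430773166
table [[602.3  87.  235. ]
 [443.4  85.6 235. ]] [522.8  86.3 235. ] 158.88666678451398
se [[ 769.8 -389.3   22. ]
 [ 770.9 -427.8   22. ]
 [ 281.8 -441.4   22. ]
 [ 279.9 -404.1   22. ]] [ 525.6 -415.7   22. ] [ 38.6 489.2  37.3]
head side [ 559.3 -188.9  170. ]
table side [[601.7  87.4 235. ]
 [444.2  84.7 235. ]]
se side [[ 774.3 -427.2   22. ]
 [ 279.7 -445.1   22. ]
 [ 280.4 -413.8   22. ]
 [ 771.7 -393.4   22. ]] [ 526.5 -419.9   22. ]
```

The head is at (559,-189), yaw 17°, and both cameras agree. The table edge is at (522.5,86.2) and the straightedge at (526,-417), yaw about 2°. The sizes match what was given, so I'll move above the head.

>>> {"api": "step_arm", "payload": {"targets": [[[20,20,0,0,0,0],[50,50,0,0,0,-0.02],[80,80,0,0,0,-0.02],[110,110,0,0,0,-0.02],[140,140,0,0,0,-0.02],[170,170,0,0,0,-0.02],[200,200,0,0,0,-0.02],[230,230,0,0,0,-0.02],[260,260,0,0,0,-0.02],[290,290,0,0,0,-0.02],[320,325,0,0,0,-0.02],[345,355,0,0,0,-0.02]]], "fingers": -1, "newtons": 40}}

```text
time: 1.1
tool_pos: [527.9, -219.7, 252.9]
tcp_rot: [-180.0, 0.0, 17.1]
ft_force: [0.3, -0.7, 0.6]
finger_gap: 85.6
grip_force: 0.0
```

>>> {"api": "step_arm", "payload": {"targets": [[[15,15,0,0,0,0],[26.5,26,0,0,0,0],[26.5,26,-20,0,0,0],[26.5,26,-30,0,0,0],[26.5,26,-30,0,0,0],[26.5,26,-30,0,0,0]]]}}

```text
time: 1.6
tool_pos: [552.3, -195.6, 221.9]
tcp_rot: [-179.9, 0.1, 17.0]
ft_force: [-0.1, -0.3, 0.6]
finger_gap: 85.7
grip_force: 0.0
```

>>> {"api": "step_arm", "payload": {"targets": [[[6.5,6.5,0,0,0,0],[6.5,6.5,-10,0,0,0],[6.5,6.5,-20,0,0,0],[6.5,6.5,-30,0,0,0],[6.5,6.5,-40,0,0,0],[6.5,6.5,-47,0,0,0],[6.5,6.5,-51,0,0,0],[6.5,6.5,-53,0,0,0],[6.5,6.5,-53,0,0,0]]]}}

```text
time: 2.35
tool_pos: [559.7, -189.0, 169.7]
tcp_rot: [-180.0, 0.0, 17.1]
ft_force: [0.2, -0.7, 0.5]
finger_gap: 85.1
grip_force: 0.0
```

>>> {"api": "step_arm", "payload": {"targets": [[[0,0,0,0,0,0],[0,0,0,0,0,0],[0,0,0,0,0,0],[0,0,0,0,0,0],[0,0,0,0,0,0],[0,0,0,0,0,0],[0,0,0,0,0,0],[0,0,0,0,0,0]]], "fingers": 1, "newtons": 60}}

```text
time: 3.02
tool_pos: [560.1, -188.7, 171.3]
tcp_rot: [-180.0, -0.0, 17.1]
ft_force: [-2.9, 3.4, 5.9]
finger_gap: 38.9
grip_force: 62.2
```

Firmly held at a 38.9 mm gap. Next I'll lift in small steps, reading the force.

>>> {"api": "step_arm", "payload": {"targets": [[[0,0,1,0,0,0],[0,0,2,0,0,0],[0,0,3.5,0,0,0],[0,0,5,0,0,0],[0,0,6,0,0,0],[0,0,7,0,0,0]]]}}

```text
time: 3.52
tool_pos: [560.0, -188.7, 176.6]
tcp_rot: [-180.0, -0.0, 17.1]
ft_force: [8.4, 1.0, -14.2]
finger_gap: 38.9
grip_force: 61.8
```

>>> {"api": "step_arm", "payload": {"targets": [[[0,0,1,0,0,0],[0,0,2,0,0,0]]]}}

```text
time: 3.68
tool_pos: [560.0, -188.7, 177.3]
tcp_rot: [-179.9, 0.0, 17.1]
ft_force: [10.7, 0.6, -19.7]
finger_gap: 38.5
grip_force: 62.5
```

>>> {"api": "step_arm", "payload": {"targets": [[[0,0,1,0,0,0],[0,0,2,0,0,0]]]}}

```text
time: 3.85
tool_pos: [560.0, -188.7, 178.8]
tcp_rot: [-179.9, 0.0, 17.1]
ft_force: [13.5, -1.1, -21.4]
finger_gap: 38.7
grip_force: 62.6
```

>>> {"api": "step_arm", "payload": {"targets": [[[0,0,1,0,0,0],[0,0,2,0,0,0]]]}}

```text
time: 4.02
tool_pos: [560.0, -188.6, 180.6]
tcp_rot: [-179.9, 0.0, 17.1]
ft_force: [13.2, -1.1, -22.5]
finger_gap: 38.6
grip_force: 62.7
```

>>> {"api": "step_arm", "payload": {"targets": [[[0,0,1,0,0,0],[0,0,2,0,0,0]]]}}

```text
time: 4.18
tool_pos: [560.0, -188.7, 182.5]
tcp_rot: [-179.9, 0.0, 17.1]
ft_force: [12.3, -1.2, -20.1]
finger_gap: 38.9
grip_force: 62.9
```

>>> {"api": "step_arm", "payload": {"targets": [[[0,0,1,0,0,0],[0,0,2,0,0,0]]]}}

```text
time: 4.35
tool_pos: [560.0, -188.7, 185.6]
tcp_rot: [-179.9, 0.0, 17.1]
ft_force: [4.5, 2.9, -2.1]
finger_gap: 38.8
grip_force: 65.4
```

>>> {"api": "step_arm", "payload": {"targets": [[[0,0,1,0,0,0],[0,0,2,0,0,0]]]}}

```text
time: 4.52
tool_pos: [560.1, -188.7, 188.9]
tcp_rot: [-180.0, -0.0, 17.1]
ft_force: [3.8, 2.6, -6.1]
finger_gap: 38.8
grip_force: 64.9
```

>>> {"api": "step_arm", "payload": {"targets": [[[0,0,1,0,0,0],[0,0,2,0,0,0]]]}}

```text
time: 4.68
tool_pos: [560.0, -188.7, 190.9]
tcp_rot: [-180.0, -0.0, 17.1]
ft_force: [4.7, 2.6, -6.9]
finger_gap: 38.6
grip_force: 64.8
```

>>> {"api": "step_arm", "payload": {"targets": [[[0,0,1,0,0,0],[0,0,2,0,0,0]]]}}

```text
time: 4.85
tool_pos: [560.0, -188.6, 191.9]
tcp_rot: [-179.9, 0.0, 17.1]
ft_force: [10.3, 0.5, -18.1]
finger_gap: 38.7
grip_force: 63.7
```

>>> {"api": "step_arm", "payload": {"targets": [[[0,0,1,0,0,0],[0,0,2,0,0,0]]]}}

```text
time: 5.02
tool_pos: [560.0, -188.6, 192.9]
tcp_rot: [-179.9, 0.0, 17.1]
ft_force: [11.7, -0.4, -21.0]
finger_gap: 38.8
grip_force: 63.2
```

>>> {"api": "step_arm", "payload": {"targets": [[[0,0,1,0,0,0],[0,0,2,0,0,0]]]}}

```text
time: 5.18
tool_pos: [560.0, -188.7, 194.6]
tcp_rot: [-179.9, 0.0, 17.1]
ft_force: [12.9, -0.1, -22.5]
finger_gap: 38.7
grip_force: 63.0
```

>>> {"api": "step_arm", "payload": {"targets": [[[0,0,1,0,0,0],[0,0,2,0,0,0]]]}}

```text
time: 5.35
tool_pos: [560.0, -188.6, 196.4]
tcp_rot: [-179.9, 0.0, 17.1]
ft_force: [13.6, -0.4, -23.0]
finger_gap: 38.5
grip_force: 62.9
```

>>> {"api": "step_arm", "payload": {"targets": [[[0,0,1,0,0,0],[0,0,2,0,0,0]]]}}

```text
time: 5.52
tool_pos: [560.0, -188.7, 198.4]
tcp_rot: [-179.9, 0.0, 17.1]
ft_force: [12.2, -0.1, -21.5]
finger_gap: 38.6
grip_force: 63.1
```

The first drag released at a TCP height of about 185 (lift about 14), and the second is fading now at 198. The fourth notch should therefore be near TCP 230. I'll keep going.

>>> {"api": "step_arm", "payload": {"targets": [[[0,0,1,0,0,0],[0,0,2,0,0,0]]]}}

```text
time: 5.68
tool_pos: [560.1, -188.7, 202.4]
tcp_rot: [-179.9, 0.0, 17.1]
ft_force: [5.2, 3.2, -6.5]
finger_gap: 38.4
grip_force: 64.9
```

>>> {"api": "step_arm", "payload": {"targets": [[[0,0,1,0,0,0],[0,0,2,0,0,0]]]}}

```text
time: 5.85
tool_pos: [560.0, -188.7, 204.9]
tcp_rot: [-180.0, -0.0, 17.1]
ft_force: [4.2, 2.1, -5.8]
finger_gap: 38.6
grip_force: 64.9
```

>>> {"api": "step_arm", "payload": {"targets": [[[0,0,1,0,0,0],[0,0,2,0,0,0],[0,0,3,0,0,0],[0,0,4,0,0,0],[0,0,5,0,0,0],[0,0,6,0,0,0],[0,0,7,0,0,0],[0,0,8,0,0,0]]]}}

```text
time: 6.52
tool_pos: [560.0, -188.6, 210.4]
tcp_rot: [-179.9, 0.0, 17.1]
ft_force: [13.3, 0.1, -22.0]
finger_gap: 38.8
grip_force: 63.0
```

>>> {"api": "step_arm", "payload": {"targets": [[[0,0,1,0,0,0],[0,0,2,0,0,0]]]}}

```text
time: 6.68
tool_pos: [560.0, -188.6, 212.2]
tcp_rot: [-179.9, 0.0, 17.1]
ft_force: [13.9, -0.9, -23.5]
finger_gap: 38.9
grip_force: 62.9
```

>>> {"api": "step_arm", "payload": {"targets": [[[0,0,1,0,0,0],[0,0,2,0,0,0]]]}}

```text
time: 6.85
tool_pos: [560.0, -188.7, 214.9]
tcp_rot: [-179.9, 0.0, 17.1]
ft_force: [6.5, 2.2, -3.6]
finger_gap: 38.7
grip_force: 65.3
```

>>> {"api": "step_arm", "payload": {"targets": [[[0,0,1,0,0,0],[0,0,2,0,0,0]]]}}

```text
time: 7.02
tool_pos: [560.0, -188.7, 218.7]
tcp_rot: [-179.9, 0.0, 17.1]
ft_force: [4.5, 1.8, -6.5]
finger_gap: 38.5
grip_force: 64.9
```

>>> {"api": "step_arm", "payload": {"targets": [[[0,0,1,0,0,0],[0,0,2,0,0,0],[0,0,3,0,0,0],[0,0,4,0,0,0]]]}}

```text
time: 7.35
tool_pos: [560.0, -188.7, 221.8]
tcp_rot: [-179.9, 0.0, 17.1]
ft_force: [10.9, 1.1, -17.7]
finger_gap: 38.7
grip_force: 63.8
```

>>> {"api": "step_arm", "payload": {"targets": [[[0,0,1,0,0,0],[0,0,2,0,0,0],[0,0,3,0,0,0],[0,0,4,0,0,0]]]}}

```text
time: 7.68
tool_pos: [560.0, -188.7, 224.4]
tcp_rot: [-179.9, 0.0, 17.1]
ft_force: [12.1, -0.1, -20.0]
finger_gap: 38.6
grip_force: 63.1
```

>>> {"api": "step_arm", "payload": {"targets": [[[0,0,1,0,0,0],[0,0,2,0,0,0]]]}}

```text
time: 7.85
tool_pos: [560.0, -188.6, 226.2]
tcp_rot: [-179.9, 0.1, 17.1]
ft_force: [13.1, -1.2, -23.1]
finger_gap: 39.0
grip_force: 62.9
```

>>> {"api": "step_arm", "payload": {"targets": [[[0,0,1,0,0,0],[0,0,1,0,0,0]]]}}

```text
time: 8.02
tool_pos: [560.0, -188.7, 227.6]
tcp_rot: [-179.9, 0.0, 17.1]
ft_force: [11.2, 0.3, -18.3]
finger_gap: 38.9
grip_force: 63.5
```

>>> {"api": "step_arm", "payload": {"targets": [[[0,0,1,0,0,0],[0,0,1,0,0,0]]]}}

```text
time: 8.18
tool_pos: [560.0, -188.7, 229.0]
tcp_rot: [-179.9, 0.0, 17.1]
ft_force: [8.6, 1.0, -14.2]
finger_gap: 38.5
grip_force: 64.0
```

>>> {"api": "step_arm", "payload": {"targets": [[[0,0,1,0,0,0],[0,0,1,0,0,0]]]}}

```text
time: 8.35
tool_pos: [560.0, -188.7, 231.7]
tcp_rot: [-179.9, 0.0, 17.1]
ft_force: [4.6, 3.4, -5.2]
finger_gap: 38.2
grip_force: 65.1
```

>>> {"api": "step_arm", "payload": {"targets": [[[0,0,1,0,0,0],[0,0,1,0,0,0],[0,0,1,0,0,0]]]}}

```text
time: 8.6
tool_pos: [560.0, -188.7, 233.0]
tcp_rot: [-180.0, -0.0, 17.1]
ft_force: [4.4, 3.1, -6.2]
finger_gap: 38.6
grip_force: 65.1
```

The drag has released and it's past the fourth notch. Easing down now.

>>> {"api": "step_arm", "payload": {"targets": [[[0,0,-0.4,0,0,0],[0,0,-0.8,0,0,0],[0,0,-1,0,0,0],[0,0,-1,0,0,0]]]}}

```text
time: 8.93
tool_pos: [560.0, -188.7, 232.2]
tcp_rot: [-180.0, -0.0, 17.1]
ft_force: [4.8, 3.2, -5.2]
finger_gap: 38.5
grip_force: 65.2
```

>>> {"api": "step_arm", "payload": {"targets": [[[0,0,-0.3,0,0,0],[0,0,-0.5,0,0,0],[0,0,-0.5,0,0,0]]]}}

```text
time: 9.18
tool_pos: [560.0, -188.7, 231.7]
tcp_rot: [-180.0, -0.0, 17.1]
ft_force: [4.2, 4.9, -4.5]
finger_gap: 38.4
grip_force: 65.3
```

>>> {"api": "step_arm", "payload": {"targets": [[[0,0,-0.3,0,0,0],[0,0,-0.5,0,0,0],[0,0,-0.5,0,0,0]]]}}

```text
time: 9.43
tool_pos: [560.0, -188.7, 231.6]
tcp_rot: [-180.0, -0.0, 17.1]
ft_force: [3.0, 4.6, -1.8]
finger_gap: 39.0
grip_force: 65.6
```

>>> {"api": "step_arm", "payload": {"targets": [[[0,0,-0.3,0,0,0],[0,0,-0.5,0,0,0],[0,0,-0.5,0,0,0]]]}}

```text
time: 9.68
tool_pos: [560.0, -188.7, 231.5]
tcp_rot: [-180.0, -0.0, 17.1]
ft_force: [1.0, 5.8, 0.2]
finger_gap: 38.8
grip_force: 65.8
```

>>> {"api": "step_arm", "payload": {"targets": [[[0,0,-0.1,0,0,0],[0,0,-0.2,0,0,0],[0,0,-0.2,0,0,0]]]}}

```text
time: 9.93
tool_pos: [560.1, -188.7, 231.5]
tcp_rot: [-180.0, -0.0, 17.1]
ft_force: [0.5, 4.6, 1.2]
finger_gap: 39.0
grip_force: 66.0
```

The pawl carries it. I'll reduce the grip first, then open.

>>> {"api": "step_arm", "payload": {"targets": [[[0,0,0,0,0,0],[0,0,0,0,0,0],[0,0,0,0,0,0]]], "newtons": 20}}

```text
time: 10.18
tool_pos: [560.1, -188.7, 231.5]
tcp_rot: [-180.0, -0.0, 17.1]
ft_force: [1.3, 4.1, 0.9]
finger_gap: 38.5
grip_force: 66.0
```

>>> {"api": "step_arm", "payload": {"targets": [[[0,0,0,0,0,0],[0,0,0,0,0,0],[0,0,0,0,0,0],[0,0,0,0,0,0],[0,0,0,0,0,0],[0,0,0,0,0,0],[0,0,0,0,0,0],[0,0,0,0,0,0]]], "fingers": -1}}

```text
time: 10.85
tool_pos: [559.9, -189.1, 230.6]
tcp_rot: [180.0, 0.0, 17.1]
ft_force: [0.0, -0.1, 0.7]
finger_gap: 85.4
grip_force: 0.0
```

>>> {"api": "step_arm", "payload": {"targets": [[[0,0,10,0,0,0],[0,0,25,0,0,0],[0,0,45,0,0,0],[0,0,60,0,0,0],[0,-30,60,0,0,0],[0,-60,60,0,0,-0.1],[0,-90,60,0,0,-0.2],[0,-120,60,0,0,-0.26],[-10,-150,60,0,0,-0.26],[-20,-180,60,0,0,-0.26],[-30,-205,60,0,0,-0.26],[-34,-229,60,0,0,-0.26]]]}}

```text
time: 11.85
tool_pos: [524.7, -420.0, 291.5]
tcp_rot: [180.0, -0.0, 2.1]
ft_force: [0.8, 0.5, 0.6]
finger_gap: 85.2
grip_force: 0.0
```

>>> {"api": "step_arm", "payload": {"targets": [[[0,0,0,0,0,0],[0,0,0,0,0,0],[0,0,0,0,0,0]]]}}

```text
time: 12.1
tool_pos: [526.1, -417.7, 291.0]
tcp_rot: [-180.0, -0.0, 2.2]
ft_force: [-1.1, 0.4, -1.0]
finger_gap: 85.2
grip_force: 0.0
```

Run:
```python
from h import *
np.set_printoptions(precision=1,suppress=True)
s=snap('wrist','w1'); a=s['img']
s2=snap('side','side2')['img'][130:230,255:425]
cv2.imwrite('pics/c3.png',np.vstack([a,cv2.resize(s2,(340,200))if 0 else cv2.copyMakeBorder(cv2.resize(s2,(340,200)),0,0,0,300,cv2.BORDER_CONSTANT)]))
print(r.sense()['tool_pos'],s['eye'],s['attitude'])
```

```text
[ 526.5 -417.   291.1] [ 595.6 -414.3  411.7] [-15.8  -0.  -87.9]
```

View pics/c3.png

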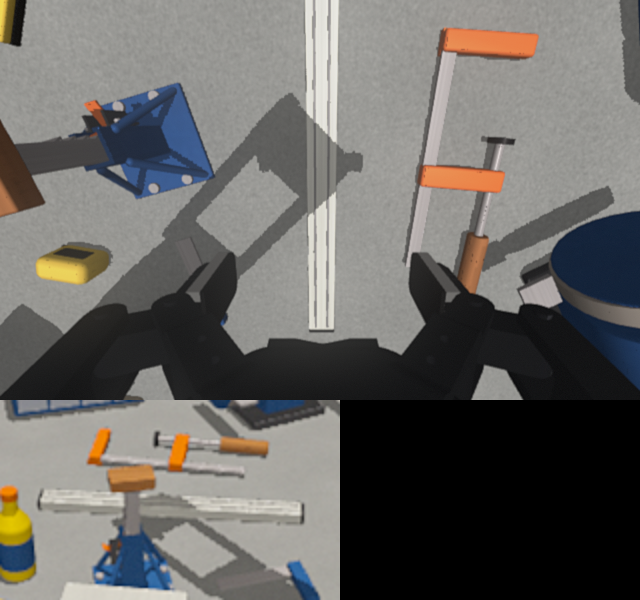

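The wrist view shows the straightedge between the fingers, with edges at about cols 305–338 at row 5 and 310–334 at row 325. The side view shows the head raised at (131,476 in the composite), with the column holding. I'll refine the pose and check the head's height.

Run:
```python
from h import *
np.set_printoptions(precision=1,suppress=True)
s=ray('w1',[(305.5,5),(338,5),(333.5,322),(309.5,322)],22)
print(s,(s[0]+s[1])/2,(s[2]+s[3])/2)
m1=(s[0]+s[1])/2;m2=(s[2]+s[3])/2;d=m1-m2;print(np.degrees(np.arctan2(d[1],d[0])), 'y at 526',m2[1]+d[1]/d[0]*(526-m2[0]))
# head top corners in composite crop: scale 2, offset (255,130), rows -400
p=[(255+x/2,130+(y-400)/2) for x,y in [(107,470),(153,465),(156,478),(111,483)]]
for z in (225,232,240): print(z,ray('side2',p,z).mean(0))
```

```text
[[ 726.6 -389.7   22. ]
 [ 728.  -427.5   22. ]
 [ 295.8 -442.6   22. ]
 [ 294.4 -405.    22. ]] [ 727.3 -408.6   22. ] [ 295.1 -423.8   22. ]
2.0188287491886974 y at 526 -415.6607143756205
225 [ 559.1 -194.3  225. ]
232 [ 557.3 -183.6  232. ]
240 [ 555.2 -171.5  240. ]
```

The head top is at about 229 mm, which fits the fourth notch. Going down to the straightedge.

>>> {"api": "step_arm", "payload": {"targets": [[[0,1,-25,0,0,0],[0,1,-50,0,0,0],[0,1,-75,0,0,0],[0,1,-100,0,0,0],[0,1,-125,0,0,0],[0,1,-150,0,0,0],[0,1,-175,0,0,0],[0,1,-200,0,0,0],[0,1,-215,0,0,0],[0,1,-230,0,0,0],[0,1,-240,0,0,0],[0,1,-245,0,0,0]]]}}

```text
time: 13.2
tool_pos: [525.9, -416.4, 44.4]
tcp_rot: [-180.0, 0.0, 2.2]
ft_force: [0.3, -0.5, -0.3]
finger_gap: 85.3
grip_force: 0.0
```

>>> {"api": "step_arm", "payload": {"targets": [[[0,0,-5,0,0,0],[0,0,-10,0,0,0],[0,0,-14,0,0,0],[0,0,-16,0,0,0],[0,0,-16,0,0,0],[0,0,-16,0,0,0]]]}}

```text
time: 13.7
tool_pos: [526.1, -417.3, 29.9]
tcp_rot: [180.0, -0.0, 2.2]
ft_force: [-0.8, 0.4, 0.7]
finger_gap: 85.3
grip_force: 0.0
```

>>> {"api": "step_arm", "payload": {"targets": [[[0,0,-1.5,0,0,0],[0,0,-1.5,0,0,0],[0,0,-1.5,0,0,0],[0,0,-1.5,0,0,0],[0,0,-1.5,0,0,0],[0,0,-1.5,0,0,0],[0,0,-1.5,0,0,0],[0,0,-1.5,0,0,0],[0,0,-1.5,0,0,0]]], "fingers": 1, "newtons": 70}}

```text
time: 14.45
tool_pos: [526.2, -417.3, 28.7]
tcp_rot: [180.0, -0.0, 2.2]
ft_force: [-1.4, 1.0, 5.2]
finger_gap: 38.1
grip_force: 74.3
```

>>> {"api": "step_arm", "payload": {"targets": [[[0,0,5,0,0,0],[0,0,15,0,0,0],[0,0,25,0,0,0],[0,0,25,0,0,0],[0,0,25,0,0,0]]]}}

```text
time: 14.87
tool_pos: [526.6, -417.7, 54.4]
tcp_rot: [179.9, -0.1, 2.2]
ft_force: [-0.0, 0.5, -5.8]
finger_gap: 38.4
grip_force: 73.2
```

Held, with the underside about 28.5 below the TCP. Lifting it high, then carrying and turning it.

>>> {"api": "step_arm", "payload": {"targets": [[[0,0,8,0,0,0],[0,0,22,0,0,0],[0,0,44,0,0,0],[0,0,70,0,0,0],[0,0,98,0,0,0],[0,0,126,0,0,0],[0,0,154,0,0,0],[0,0,182,0,0,0],[0,0,210,0,0,0],[0,0,238,0,0,0],[0,0,264,0,0,0],[0,0,286,0,0,0]]]}}

```text
time: 15.87
tool_pos: [525.9, -417.0, 343.0]
tcp_rot: [179.9, -0.1, 2.2]
ft_force: [0.8, -0.8, -5.6]
finger_gap: 38.3
grip_force: 73.1
```

>>> {"api": "step_arm", "payload": {"targets": [[[0,4,0,0,0,0],[1,15,0,0,0,0],[2,32,0,0,0,0],[4,52,0,0,0,0.02],[6,74,0,0,0,0.06],[8,96,0,0,0,0.12],[10,118,0,0,0,0.19],[12,140,0,0,0,0.26],[14,162,0,0,0,0.33],[16,184,0,0,0,0.4],[18,206,0,0,0,0.47],[20,228,0,0,0,0.54]]]}}

```text
time: 16.87
tool_pos: [544.7, -186.6, 336.1]
tcp_rot: [-179.8, 0.1, 33.3]
ft_force: [0.3, 0.2, -5.6]
finger_gap: 38.0
grip_force: 73.1
```

>>> {"api": "step_arm", "payload": {"targets": [[[1,20,0,0,0,0.08],[2,38,0,0,0,0.16],[3,56,0,0,0,0.24],[4,74,0,0,0,0.33],[5,90,0,0,0,0.42],[6,106,0,0,0,0.51],[7,122,0,0,0,0.6],[7,138,0,0,0,0.69],[7,154,0,0,0,0.78],[7,170,0,0,0,0.86],[7,185,0,0,0,0.93],[7,198,0,0,0,0.98]]]}}

```text
time: 17.87
tool_pos: [551.3, 11.0, 336.1]
tcp_rot: [-179.7, -0.0, 89.5]
ft_force: [0.2, -0.2, -5.3]
finger_gap: 38.0
grip_force: 73.1
```

>>> {"api": "step_arm", "payload": {"targets": [[[0,0,0,0,0,0],[0,0,0,0,0,0],[0,0,0,0,0,0],[0,0,0,0,0,0]]]}}

```text
time: 18.2
tool_pos: [552.4, 8.6, 338.1]
tcp_rot: [-179.9, 0.0, 89.2]
ft_force: [0.4, -0.2, -6.6]
finger_gap: 38.3
grip_force: 73.1
```

Turned and level. I'll add a small tilt (+0.016 rad about x, since the head is about 5 mm lower than the table) and descend.

>>> {"api": "step_arm", "payload": {"targets": [[[0,0,-4,0.004,0,0],[0,0,-12,0.008,0,0],[0,0,-22,0.012,0,0],[0,0,-32,0.016,0,0],[0,0,-42,0.016,0,0],[0,0,-50,0.016,0,0],[0,0,-57,0.016,0,0],[0,0,-62,0.016,0,0],[0,0,-65,0.016,0,0],[0,0,-66,0.016,0,0],[0,0,-66,0.016,0,0],[0,0,-66,0.016,0,0]]]}}

```text
time: 19.2
tool_pos: [553.2, 9.0, 273.6]
tcp_rot: [180.0, -0.9, 89.3]
ft_force: [0.1, -0.1, -5.5]
finger_gap: 38.3
grip_force: 73.1
```

Run:
```python
from h import *
s=snap('side','side3')['img'][150:290,240:420]
cv2.imwrite('pics/c4.png',cv2.resize(s,None,fx=4.2,fy=4.2,interpolation=cv2.INTER_CUBIC))
print(r.sense()['tool_pos'],r.sense()['wrist_torque'])
```

```text
[553.24284434   8.98121341 273.77313715] [-0.02657789  0.0007813  -0.0008773 ]
```

View pics/c4.png

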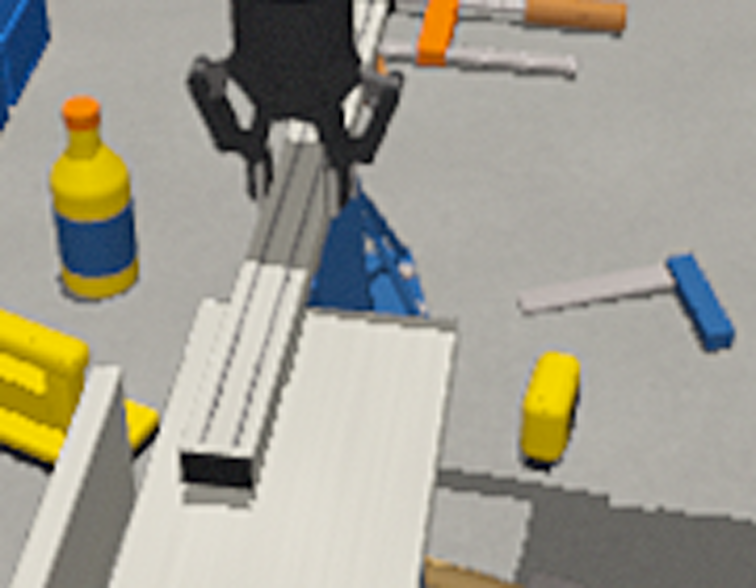

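The straightedge hangs over the table with its black end at (216,467), clear of the fence. Lowering it slowly, reading the force.

>>> {"api": "step_arm", "payload": {"targets": [[[0,0,-2,0,0,0],[0,0,-4,0,0,0],[0,0,-6,0,0,0],[0,0,-7,0,0,0],[0,0,-7,0,0,0]]]}}

```text
time: 19.67
tool_pos: [552.7, 9.0, 265.5]
tcp_rot: [-179.9, -0.9, 89.3]
ft_force: [-0.2, -0.6, -5.8]
finger_gap: 38.4
grip_force: 73.1
```

>>> {"api": "step_arm", "payload": {"targets": [[[0,0,-0.5,0,0,0],[0,0,-1,0,0,0],[0,0,-1,0,0,0]]]}}

```text
time: 19.92
tool_pos: [552.9, 8.9, 265.0]
tcp_rot: [-180.0, -0.9, 89.3]
ft_force: [-0.4, 0.3, -5.5]
finger_gap: 38.3
grip_force: 73.1
```

>>> {"api": "step_arm", "payload": {"targets": [[[0,0,-0.5,0,0,0],[0,0,-1,0,0,0],[0,0,-1,0,0,0]]]}}

```text
time: 20.17
tool_pos: [552.9, 8.9, 264.0]
tcp_rot: [-180.0, -0.9, 89.3]
ft_force: [0.1, -0.3, -6.2]
finger_gap: 38.1
grip_force: 73.1
```

>>> {"api": "step_arm", "payload": {"targets": [[[0,0,-0.3,0,0,0],[0,0,-0.7,0,0,0],[0,0,-0.7,0,0,0]]]}}

```text
time: 20.42
tool_pos: [552.9, 8.9, 263.3]
tcp_rot: [-180.0, -0.9, 89.3]
ft_force: [-0.2, 0.3, -5.8]
finger_gap: 38.1
grip_force: 73.1
```

>>> {"api": "step_arm", "payload": {"targets": [[[0,0,-0.3,0,0,0],[0,0,-0.7,0,0,0],[0,0,-0.7,0,0,0]]]}}

```text
time: 20.67
tool_pos: [552.9, 9.0, 262.6]
tcp_rot: [-180.0, -0.9, 89.3]
ft_force: [-0.1, -0.3, -6.1]
finger_gap: 38.1
grip_force: 73.1
```

```bash
python3 -c "
from h import *
s=r.sense();print(s['tool_pos'],s['ft_force'],s['wrist_torque'])"
```

```text
[552.90448961   8.95858188 262.58946587] [-0.12400989 -0.27498955 -6.06130648] [-0.05327621 -0.05757725  0.00361966]
```

>>> {"api": "step_arm", "payload": {"targets": [[[0,0,-0.3,0,0,0],[0,0,-0.7,0,0,0],[0,0,-0.7,0,0,0]]]}}

```text
time: 20.92
tool_pos: [553.0, 8.9, 262.4]
tcp_rot: [180.0, -0.9, 89.3]
ft_force: [-1.7, -0.2, -2.4]
finger_gap: 38.2
grip_force: 73.5
```

>>> {"api": "step_arm", "payload": {"targets": [[[0,0,-0.3,0,0,0],[0,0,-0.5,0,0,0],[0,0,-0.5,0,0,0]]]}}

```text
time: 21.17
tool_pos: [553.0, 8.9, 262.4]
tcp_rot: [180.0, -0.9, 89.3]
ft_force: [-5.5, 0.5, 3.5]
finger_gap: 38.1
grip_force: 74.1
```

```bash
python3 -c "
from h import *
s=r.sense();print(s['tool_pos'],s['ft_force'],s['wrist_torque'])"
```

```text
[552.98706078   8.94984679 262.36111858] [-5.54721925  0.49128396  3.52414974] [0.00949237 0.95550117 0.01702733]
```

Both supports carry it: the x-moment is near zero with about 9 N of support. I'll ease off slightly and release.

>>> {"api": "step_arm", "payload": {"targets": [[[0,0,0.3,0,0,0],[0,0,0.3,0,0,0]]]}}

```text
time: 21.33
tool_pos: [553.0, 8.9, 262.3]
tcp_rot: [180.0, -0.9, 89.3]
ft_force: [-4.2, -0.1, 4.4]
finger_gap: 38.1
grip_force: 74.2
```

>>> {"api": "step_arm", "payload": {"targets": [[[0,0,0,0,0,0],[0,0,0,0,0,0],[0,0,0,0,0,0],[0,0,0,0,0,0],[0,0,0,0,0,0],[0,0,0,0,0,0],[0,0,0,0,0,0],[0,0,0,0,0,0]]], "fingers": -1, "newtons": 20}}

```text
time: 22.0
tool_pos: [553.0, 8.9, 261.8]
tcp_rot: [-180.0, -0.9, 89.3]
ft_force: [0.0, -0.4, 0.4]
finger_gap: 85.3
grip_force: 0.0
```

>>> {"api": "step_arm", "payload": {"targets": [[[0,0,6,0,0,0],[0,0,16,0,0,0],[0,0,30,0,0,0],[0,0,50,0,0,0],[0,0,70,0,0,0],[0,0,90,0,0,0],[0,0,105,0,0,0],[0,0,110,0,0,0],[0,0,110,0,0,0],[0,0,110,0,0,0],[0,0,110,0,0,0],[0,0,110,0,0,0]]]}}

```text
time: 23.0
tool_pos: [552.5, 9.0, 370.3]
tcp_rot: [-179.9, -0.9, 89.3]
ft_force: [0.2, 0.3, 0.8]
finger_gap: 85.7
grip_force: 0.0
```

Run:
```python
from h import *
a=snap('wrist','w2')['img']
b=snap('top','top4')['img'][130:260,150:370]
cv2.imwrite('pics/c5.png',np.vstack([cv2.resize(a,(480,300)),cv2.resize(b,(480,284))]))
```

```text
(no output)
```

View pics/c5.png

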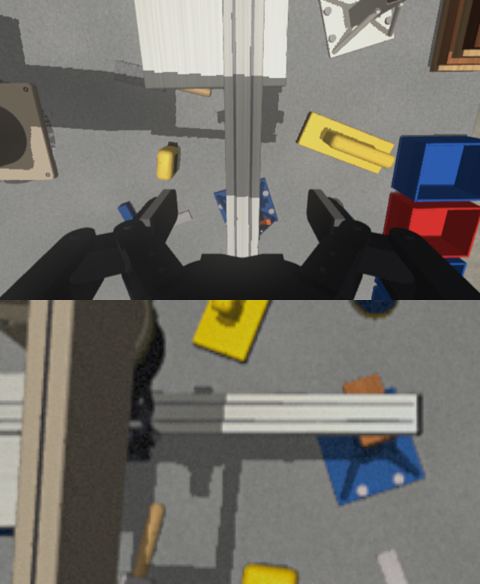

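The straightedge lies across the table and over the head (head at about (370,410) in the lower half). The gripper is clear, so I'm handing in.

```bash
python3 -c "
from h import *
print(r.hand_in())"
```

```text
the job is handed in; nothing more can be done
None
```

I handed the job in at about 23 s (limit 72 s): the column was let go on the fourth notch, carried by the pawl (head top about 230 mm), and the straightedge lies across the head and the outfeed table with the gripper clear; the hand-in gave no verdict.

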